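# Clamp the clutch disc in the drill jig

### The arm

A 6-joint arm with a two-finger parallel gripper is mounted at the origin on the work surface. World frame = base frame: x ahead of the robot, y to its left, z up, the work surface at z = 0. Lengths are in m, angles in rad, forces in N, time in s.
With the tool pointing down it reaches from about 0.35 to 0.85 m from the base axis. Payload 8.1 kg.
Tool frame: the origin (TCP) lies midway between the tips of the shut fingers; the grasp point (between the pads) lies 19 mm behind it (robot.tcp_to_grasp is the distance from the TCP to the grasp point, in m); z points along the fingers, y is the direction in which the jaws open and shut (so a half turn about z gives the same grasp; the last joint's range is limited). The gripper opens to 93 mm and grips with 3 to 60 N. Pads are 15 mm wide; open, the fingers measure 128 mm over their backs; the gripper's body (75 mm by 188 mm) begins 65 mm behind the grasp point.
Start: joints at [-1.346, 0.13, 1.488, -0, 1.523, -0.085], TCP at [0.183, -0.571, 0.219] pointing down, gripper open.
Joint ranges: [-2.96, 2.96], [-0.89, 2.26], [0.02, 2.5], [-1.34, 4.48], [0, 2.73], [-2.66, 2.66]. Speed limits (rad/s): [2.39, 2.39, 2.79, 3.14, 3.14, 3.14].

### API

Orientations are given as a rotation vector (axis times angle).
In Python, from plant import robot gives the robot as it stands.
- The arm moves only by the tool send_rows, never from a script. Its argument "series" is a list of rows, each an object of numbers: "wx", "wy", "wz": the turn, a rotation vector about the world's x, y, z in rad; "dx", "dy", "dz": the shift along the world's x, y, z in cm; "fingers": the closure in counts, from 0 (fully open) to 255 (shut). In form: [{"wx": .., "wy": .., "wz": .., "dx": .., "dy": .., "dz": .., "fingers": ..}, ...]. A call has 1 to 20 rows; each row shifts and turns the pose as measured when the row begins; what a row does not reach is not made up. A row lasts 1/12 s, in which the tool goes at most 41.7 mm and 7.16 degrees, less where a joint would pass 70% of its speed; a pose out of reach is approached as far as the arm can. A call is refused whole if a number of a shift passes 4.17 or a number of a turn 0.125, either way. A call with a gripper value outside its range is refused whole. The fingers move at their own pace and stop on an object; "newtons" is the grip in N (left out, the last holds). Time passes only in rows, so rows that do not move let the fingers close. It gives the time, the measured TCP pose, the force and the opening at its end, in the units of the state.
- robot.read_state(): the state, without advancing time (a new reading comes with each control period).
- robot.read_camera(name): name is "side" or "top"; returns the picture (400x640x3 uint8, red, green, blue); there is no depth.
- robot.camera_info(name): a dict with "intrinsics" (3x3 intrinsics, pixels), "extrinsics" (4x4, takes a point from world to camera coordinates). Camera axes: x right, y up, looking along -z (the intrinsics and any distortion apply to the point x, -y, -z); pixel columns grow to the right and rows downward; lengths in m; the calibration is good to about 2 mm. A picture is of the moment at which its call begins. camera_info takes no time and is no camera call.
- robot.close_job(): hands the job in, once; it reports no verdict.
The state is a dict: "t": time; "q": joint angles; "dq": joint speeds; "joint_torque": joint torques, N m; "tool_pos": TCP position; "orientation": TCP orientation; "force": force on the tool from outside, world axes, zero at the start; "wrist_torque": the same for the moment, N m; "opening": finger opening in m.
Only numpy, scipy, OpenCV 4.12 (cv2) and the standard library are available. Lean on these libraries where they do the work, as an engineer would, in place of code of your own. Each camera call takes 0.05 s, during which the arm holds its last target.

### The job

Clamp the clutch disc down in the blue drill jig, ready for its rivets to be drilled: with the clamp's red lever still up, push the steel swing strap round over the disc with the back of a finger until it rests against its stop pin, then push the red cam lever fully down. Nothing needs gripping: just push, do not lift or shift the disc or anything else on the bench, and finish with the hand clear.

Things in the scene. Friction and masses are not known exactly. Their poses are not given: they have to be found in the camera images.
- drill_jig: Blue drill jig bolted to the bench, base plate 220 (x) x 360 (y) x 18 mm. Origin on the bench under the disc's centre; z up; the plate spans y -210 to +150 mm. The swing clamp's vertical stud stands at (0, -160) mm in this frame. The stop pin (9 mm thick, top at 68 mm) stands at (-18.5, -118) mm. A bracket with the drill bush stands at the +y end, y 59 to 144 mm, x within 25 mm, up to 97 mm high. The whole jig is fixed but stands at a different place and yaw each time.
- strap_swing (a joint): Angle of the clamp strap about the vertical stud, rad: 0 = over the disc, pointing to the jig's +y (at the disc's centre), against the stop pin; it grows as the strap is swung away, clockwise seen from above, so that at pi/2 the strap points along the jig's +x; limit 2.1. Starts swung away, about 1.2 to 1.9. It stays where it is left; about 3 N at the nose turns it (0.2 N m). The strap carries the cam lever round with it.
- strap_bar: The steel clamp strap with its orange pad. Origin on the stud axis at bench height (clamp open), z up, +y along the strap towards its nose. The bar is 28 mm wide (22 mm over the last 20 mm), runs from y -35 to y +96 mm and from 54.5 to 68.5 mm above the bench; the pad below its nose (20 mm across, at y 80 mm) reaches down to 46.5 mm, 4 mm above the disc's facing. Pushing the cam lever down lowers the bar in proportion, by 5 mm with the lever fully down.
- strap_nose (a point): Point on top of the strap over the pad, 80 mm from the stud axis, 68.5 mm above the bench with the clamp open; axes as the strap's.
- cam_lever (a joint): Angle of the cam lever about its level pin, rad: 0 = open, leaning 0.26 back from upright, away from the strap's nose; it grows as the lever goes down on the strap's tail side to its stop at 1.26 (0.05 above level, clamp tight). Lean from upright = 0.26 + this value. Starts 0 to 0.25. Stays where it is left; about 5 N at the red grip moves it, rising to 8 N as the pad tightens.
- lever_pivot (a point): The lever's pin, on the stud axis 90 mm above the bench.
- lever_grip (a point): Point in the middle of the red grip, 100 mm from the pin. The grip is a flat paddle 26 mm wide and 12 mm thick (6 mm either side of this point), reaching from 56 to 131 mm from the pin; below it a steel arm 14 mm wide, 10 mm thick.
- clutch_disc: Clutch disc 190 mm across with a dark friction facing 31 mm wide and a steel hub, 0.9 kg, lying loose on the jig's rest buttons over a spigot (1 mm play). Origin at the centre of the facing's underside, 34 mm above the bench; facing's top is 42.5 mm above the bench, hub top 53.5 mm, spigot top 63 mm.
- release_bearing: Loose steel clutch release bearing 60 mm across, 24 mm high, standing on the jig plate's near clamp-end corner; origin at the centre of its underside. Leave alone.
- rivet_tin: Loose round tin of brass rivets, 48 mm across, 28 mm high, on the jig plate's near bracket-end corner; origin at the centre of its underside. Leave alone.
- arbor: Loose white stepped centring arbor standing upright on the bench, 28 mm across, 132 mm high; origin at its foot. Leave alone.
- brake_pad: Loose dark brake pad lying on the bench, 55 x 130 x 16 mm; origin at the centre of its underside. Leave alone.
- oil_bottle: Loose yellow oil bottle standing on the bench, 52 mm across, 130 mm high; origin at its foot. Leave alone.
- hammer: Loose hammer lying on the bench to the left of the jig. Leave alone.
- wrench: Loose wrench lying on the bench to the left of the jig. Leave alone.

How it is judged:
By the outcome, as a careful person would: the job done as asked, in the order asked, and still so for the second after the job is handed in, with the robot touching nothing.
It also fails if it takes over 61 s, if anything falls off the work surface, if the arm or the gripper's body presses on something with over 40 N, if the wrist force passes 120 N, or if a joint passes its speed limit or range.

## Working session

There is one attempt and no reset: what is moved stays moved. The work goes in short steps, Python scripts to look and compute and a tool call to move; the robot and the scene stay as the last step left them, time stands still between calls to the robot, and variables do not carry over. Pictures are saved under pics/ and viewed, and the job is handed in when it is done.

Besides the shell and the picture viewer there is one more tool, called after "Call:" as a command line: name --argument value ..., lists and objects as JSON in quotes. send_rows: Moves the arm, as the interface text tells. Its arguments: {"type":"object","properties":{"series":{"type":"array","items":{"type":"object","properties":{"wx":{"type":"number"},"wy":{"type":"number"},"wz":{"type":"number"},"dx":{"type":"number"},"dy":{"type":"number"},"dz":{"type":"number"},"fingers":{"type":"number"}}}},"newtons":{"type":"number"}},"required":["series"]}

```bash
mkdir -p pics; ls; python3 - <<'E'
from plant import robot
import cv2,numpy as np
np.set_printoptions(precision=4,suppress=True)
for n in("side","top"):
    im=robot.read_camera(n);cv2.imwrite(f"pics/{n}0.png",im[:,:,::-1])
    print(n,robot.camera_info(n))
print(robot.read_state())
E
```

```text
pics
side {'intrinsics': array([[498.8821,   0.    , 316.0243],
       [  0.    , 498.8821, 204.2576],
       [  0.    ,   0.    ,   1.    ]]), 'extrinsics': array([[-0.8539, -0.5204, -0.0071,  0.4519],
       [ 0.4013, -0.667 ,  0.6278, -0.3018],
       [-0.3314,  0.5332,  0.7784, -1.362 ],
       [ 0.    ,  0.    ,  0.    ,  1.    ]])}
top {'intrinsics': array([[398.5562,   0.    , 316.6742],
       [  0.    , 398.5562, 198.2838],
       [  0.    ,   0.    ,   1.    ]]), 'extrinsics': array([[ 0.0258, -0.9995,  0.0161, -0.0349],
       [ 0.9991,  0.0263,  0.0319, -0.5171],
       [-0.0323,  0.0152,  0.9994, -1.203 ],
       [ 0.    ,  0.    ,  0.    ,  1.    ]])}
{'t': 0.1, 'q': array([-1.3464,  0.1311,  1.4892,  0.    ,  1.523 , -0.0854]), 'dq': array([ 0.0004, -0.    , -0.0023,  0.0012, -0.0005, -0.0009]), 'joint_torque': array([  0.0009, -56.1344, -49.3094,   0.0771,   0.0292,  -0.    ]), 'tool_pos': array([ 0.1828, -0.5709,  0.2177]), 'orientation': array([-3.1023, -0.4844,  0.0001]), 'force': array([-0.4339, -0.6062, -0.3202]), 'wrist_torque': array([ 0.0152, -0.0428, -0.0396]), 'opening': 0.09268148401288898}
```

View pics/side0.png

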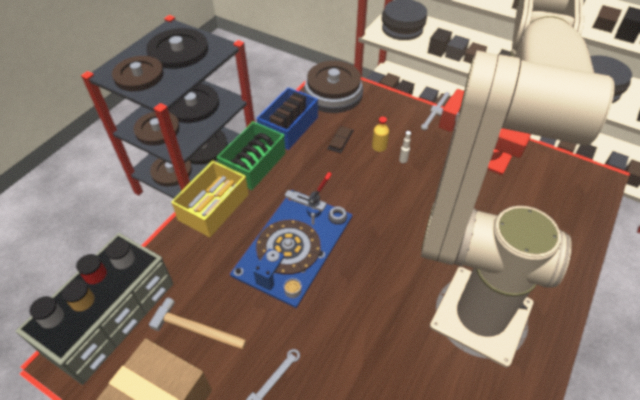

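View pics/top0.png

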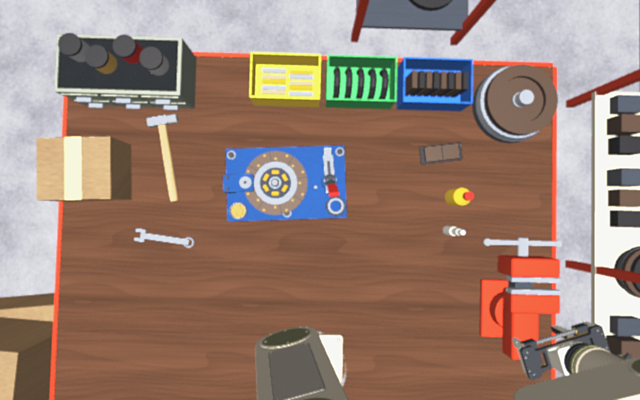

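```bash
cat > h.py <<'E'
import numpy as np,cv2
from plant import robot
np.set_printoptions(precision=4,suppress=True)
C={n:robot.camera_info(n) for n in("side","top")}
def proj(n,P):
    P=np.atleast_2d(P);E=C[n]["extrinsics"];c=P@E[:3,:3].T+E[:3,3]
    c=c*[1,-1,-1];u=c@C[n]["intrinsics"].T;return u[:,:2]/u[:,2:]
def back(n,uv,z):
    E=C[n]["extrinsics"];R=E[:3,:3];o=-R.T@E[:3,3]
    d=np.linalg.inv(C[n]["intrinsics"])@[uv[0],uv[1],1];d=R.T@(d*[1,-1,-1])
    return o+d*(z-o[2])/d[2]
E
python3 - <<'E'
from h import *
for n,(x,y,w,h) in dict(top=(215,140,140,90),side=(225,165,140,140)).items():
    im=cv2.imread(f"pics/{n}0.png")[y:y+h,x:x+w]
    k=5 if n=="top" else 4
    cv2.imwrite(f"pics/{n}0z.png",cv2.resize(im,None,fx=k,fy=k,interpolation=cv2.INTER_CUBIC))
print(back("top",(275,183),.05))
E
```

```text
[0.5582 0.1026 0.05  ]
```

View pics/top0z.png

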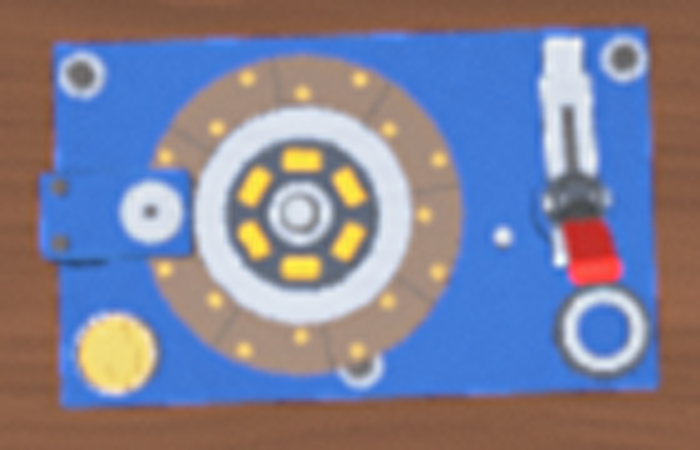

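View pics/side0z.png

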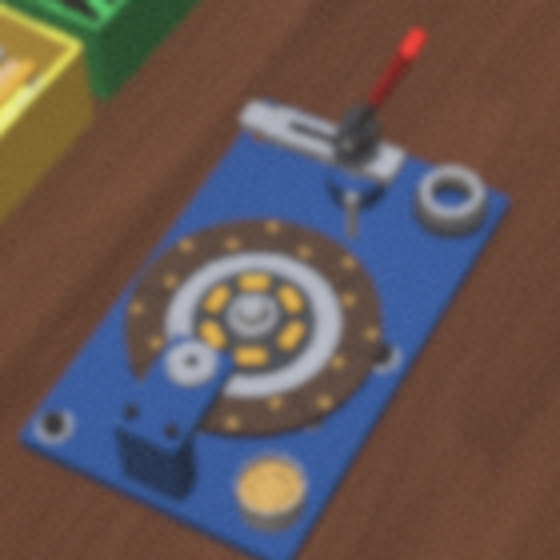

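```bash
cat >> h.py <<'E'
def jig(p,P):
    P=np.atleast_2d(P);c,s=np.cos(p[2]),np.sin(p[2])
    return P@np.array([[c,-s,0],[s,c,0],[0,0,1]]).T+[p[0],p[1],0]
def strap(p,th,P): # local strap->jig; th clockwise
    P=np.atleast_2d(P);c,s=np.cos(-th),np.sin(-th)
    return jig(p,P@np.array([[c,-s,0],[s,c,0],[0,0,1]]).T+[0,-.16,0])
def grip(p,th,a,r=.1,w=0,n=0): # point along lever r, side w, n normal
    l=.26+a
    return strap(p,th,[w,-r*np.sin(l)+n*np.cos(l),.09+r*np.cos(l)+n*np.sin(l)])
E
python3 - <<'E'
from h import *
from scipy.optimize import least_squares
T=lambda a:np.array(a)/5.+[215,140]
S=lambda a:np.array(a)/4.+[225,165]
cor=np.array([[.11,.15,.018],[.11,-.21,.018],[-.11,-.21,.018],[-.11,.15,.018]])
ct=T([[55,43],[645,27],[658,388],[62,407]])
cs=S([[22,437],[508,203]]) # +x+y corner? , -x -y
hub=[0,0,.063]
def res(p,full=False):
    r=[proj("top",jig(p,cor))-ct, proj("side",jig(p,cor[[0,2]]))-cs, proj("top",jig(p,hub))-T([[299,212]]),proj("side",jig(p,hub))-S([[252,312]]),
     proj("top",jig(p,[-.0185,-.118,.068]))-T([[503,237]]),proj("side",jig(p,[-.0185,-.118,.068]))-S([[352,198]])]
    return r if full else np.concatenate(r).ravel()
for f in ([0,0,0],[0,.1,0]):
  s=least_squares(res,[.56,.1,0],loss="soft_l1");p=s.x
print(p,s.cost);[print(r) for r in res(p,True)]
ths=[]
def r2(q,full=False):
    th,a=q
    r=[proj("top",strap(p,th,[0,.096,.0685]))-T([[563,38]]),proj("side",strap(p,th,[0,.096,.0685]))-S([[255,113]]),
    proj("top",grip(p,th,a,.131))-T([[597,262]]),proj("side",grip(p,th,a,.131))-S([[414,37]])]
    return r if full else np.concatenate(r).ravel()
s=least_squares(r2,[1.5,.1]);print(s.x);[print(r) for r in r2(s.x,True)]
print("nose",strap(p,s.x[0],[0,.08,.0685]),"stud",strap(p,0,[0,0,.09]),"grip",grip(p,*s.x))
for n,(x,y,w,h) in dict(top=(215,140,140,90),side=(225,165,140,140)).items():
    k=5 if n=="top" else 4
    im=cv2.imread(f"pics/{n}0z.png")
    o=np.array([x,y])
    d=lambda P,c:cv2.polylines(im,[np.int32((proj(n,P)-o)*k)],True,c,1)
    d(jig(p,cor),(0,255,255))
    d(strap(p,s.x[0],[[-.014,-.035,.0685],[.014,-.035,.0685],[.014,.076,.0685],[.011,.076,.0685],[.011,.096,.0685],[-.011,.096,.0685],[-.011,.076,.0685],[-.014,.076,.0685]]),(0,255,0))
    d(np.vstack([grip(p,*s.x,.056,.013),grip(p,*s.x,.131,.013),grip(p,*s.x,.131,-.013),grip(p,*s.x,.056,-.013)]),(255,255,0))
    a=np.linspace(0,6.28,40);d(jig(p,np.c_[.095*np.cos(a),.095*np.sin(a),0*a+.0425]),(255,0,255))
    cv2.imwrite(f"pics/{n}0o.png",im)
E
```

```text
[0.5589 0.1034 0.0586] 4.502898978429856
[[-1.1831  0.089 ]
 [-0.0774 -0.2939]
 [-0.1252  0.0917]
 [-0.7059  0.2687]]
[[-0.6766 -0.559 ]
 [ 1.2447 -1.8512]]
[[-0.4765  0.0242]]
[[ 0.517  -1.7837]]
[[-0.4083 -0.0096]]
[[ 0.4048 -0.5506]]
[1.5272 0.0721]
[[-0.6726  0.0204]]
[[-1.9901 -1.3984]]
[[-0.8397  0.5616]]
[[-0.7254  0.1429]]
nose [[ 0.6479 -0.0482  0.0685]] stud [[ 0.5683 -0.0563  0.09  ]] grip [[ 0.5358 -0.0596  0.1845]]
```

```bash
python3 -c "
import cv2,numpy as np
a=cv2.imread('pics/top0o.png');b=cv2.imread('pics/side0o.png')
cv2.imwrite('pics/o0.png',cv2.resize(a,(800,514)));"
```

```text
(no output)
```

View pics/o0.png

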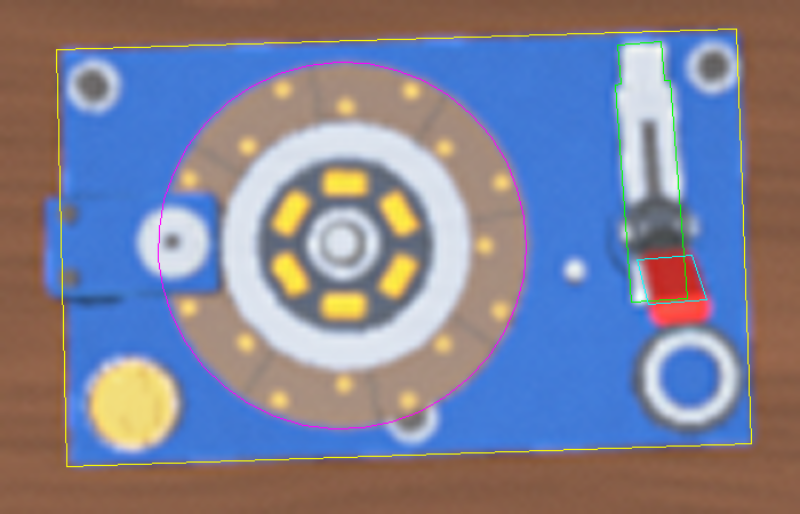

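View pics/side0o.png

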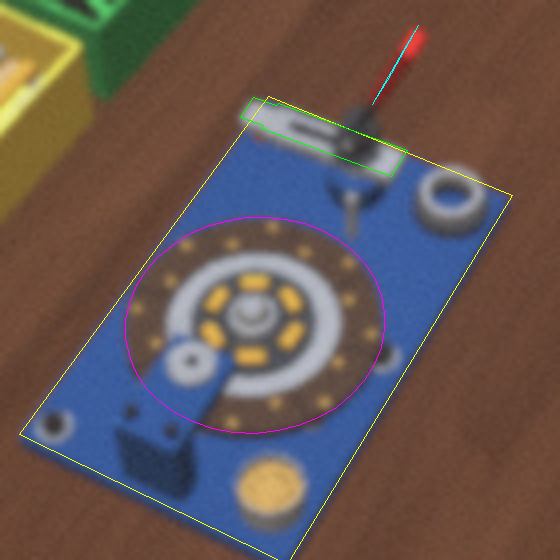

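```bash
cat >> h.py <<'E'
from scipy.spatial.transform import Rotation as Ro
p=np.array([.5589,.1034,.0586])
def st():
    s=robot.read_state();R=Ro.from_rotvec(s["orientation"]).as_matrix()
    print("t",round(s["t"],2),"tcp",s["tool_pos"],"xang",round(np.arctan2(R[1,0],R[0,0]),3),"z",R[:,2],"F",s["force"],"op",round(s["opening"],4),"q6",s["q"][5].round(2))
    return s,R
E
python3 - <<'E'
from h import *
st()
for th,off in((1.527,.07),(1.527,.0315),(1.2,.0315),(.8,.0315),(.4,.0315),(0,.0315),(0,.07)): print(th,strap(p,th,[off,.072,.053]),"ang",np.pi/2+p[2]-th)
for uv,z in(((455,231),.13),((460,197),.13)): print(back("top",uv,z))
E
```

```text
t 0.1 tcp [ 0.1828 -0.5709  0.2177] xang 0.31 z [-0.0004  0.0017 -1.    ] F [-0.4339 -0.6062 -0.3202] op 0.0927 q6 -0.09
1.527 [[ 0.647  -0.1186  0.053 ]] ang 0.10239632679489663
1.527 [[ 0.6431 -0.0803  0.053 ]] ang 0.10239632679489663
1.2 [[ 0.6468 -0.055   0.053 ]] ang 0.4293963267948966
0.8 [[ 0.6401 -0.0245  0.053 ]] ang 0.8293963267948965
0.4 [[0.6221 0.001  0.053 ]] ang 1.2293963267948964
0 [[0.5955 0.0174 0.053 ]] ang 1.6293963267948965
0 [[0.6339 0.0197 0.053 ]] ang 1.6293963267948965
[ 0.4341 -0.4013  0.13  ]
[ 0.5278 -0.4138  0.13  ]
```

Call:
send_rows --series '[{"dx":2.7,"dy":2.6,"dz":0.3,"fingers":255},{"dx":2.7,"dy":2.6,"dz":0.3,"fingers":255},{"dx":2.7,"dy":2.6,"fingers":255},{"dx":2.7,"dy":2.6,"fingers":255},{"dx":2.7,"dy":2.6,"fingers":255},{"dx":2.7,"dy":2.6,"fingers":255},{"dx":2.7,"dy":2.6,"wz":-0.05,"fingers":255},{"dx":2.7,"dy":2.6,"wz":-0.05,"fingers":255},{"dx":2.7,"dy":2.6,"wz":-0.05,"fingers":255},{"dx":2.7,"dy":2.6,"wz":-0.05,"fingers":255}]' --newtons 20

```text
schema error: expected keys wx, wy, wz, dx, dy, dz, fingers
```

Call:
send_rows --series '[{"dx":2.7,"dy":2.6,"dz":0.3,"wx":0,"wy":0,"wz":0,"fingers":255},{"dx":2.7,"dy":2.6,"dz":0.3,"wx":0,"wy":0,"wz":0,"fingers":255},{"dx":2.7,"dy":2.6,"dz":0,"wx":0,"wy":0,"wz":0,"fingers":255},{"dx":2.7,"dy":2.6,"dz":0,"wx":0,"wy":0,"wz":0,"fingers":255},{"dx":2.7,"dy":2.6,"dz":0,"wx":0,"wy":0,"wz":0,"fingers":255},{"dx":2.7,"dy":2.6,"dz":0,"wx":0,"wy":0,"wz":0,"fingers":255},{"dx":2.7,"dy":2.6,"dz":0,"wx":0,"wy":0,"wz":-0.05,"fingers":255},{"dx":2.7,"dy":2.6,"dz":0,"wx":0,"wy":0,"wz":-0.05,"fingers":255},{"dx":2.7,"dy":2.6,"dz":0,"wx":0,"wy":0,"wz":-0.05,"fingers":255},{"dx":2.7,"dy":2.6,"dz":0,"wx":0,"wy":0,"wz":-0.05,"fingers":255}]' --newtons 20

```text
t: 0.93
tool_pos: [0.4537, -0.3007, 0.2181]
orientation: [-3.13, -0.141, 0.007]
force: [0.6, -1.4, -0.2]
opening: 0.0307
```

```bash
python3 -c "
from h import *
st()"
```

```text
t 0.93 tcp [ 0.4537 -0.3007  0.2181] xang 0.09 z [-0.0049  0.0085 -1.    ] F [ 0.6105 -1.424  -0.2277] op 0.0307 q6 0.8
```

Call:
send_rows --series '[{"dx":2.7,"dy":2.5,"dz":0.2,"wx":0,"wy":0,"wz":0,"fingers":255},{"dx":2.7,"dy":2.5,"dz":0.2,"wx":0,"wy":0,"wz":0,"fingers":255},{"dx":2.7,"dy":2.5,"dz":0,"wx":0,"wy":0,"wz":0,"fingers":255},{"dx":2.7,"dy":2.5,"dz":0,"wx":0,"wy":0,"wz":0,"fingers":255},{"dx":2.7,"dy":2.5,"dz":0,"wx":0,"wy":0,"wz":0,"fingers":255},{"dx":2.7,"dy":2.5,"dz":0,"wx":0,"wy":0,"wz":0,"fingers":255},{"dx":2.7,"dy":2.5,"dz":0,"wx":0,"wy":0,"wz":0,"fingers":255},{"dx":0,"dy":0,"dz":0,"wx":0,"wy":0,"wz":0,"fingers":255},{"dx":0,"dy":0,"dz":0,"wx":0,"wy":0,"wz":0,"fingers":255}]'

```text
t: 1.68
tool_pos: [0.6522, -0.106, 0.2159]
orientation: [-3.125, -0.147, 0.018]
force: [-0.5, -0.1, -0.0]
opening: 0.0007
```

```bash
python3 -c "
from h import *
st()
im=robot.read_camera('top');cv2.imwrite('pics/t1.png',cv2.resize(im[100:260,200:400,::-1],None,fx=4,fy=4-.25))"
```

```text
t 1.68 tcp [ 0.6522 -0.106   0.2159] xang 0.094 z [-0.012   0.0129 -0.9998] F [-0.5298 -0.1346 -0.0373] op 0.0007 q6 1.23
```

View pics/t1.png

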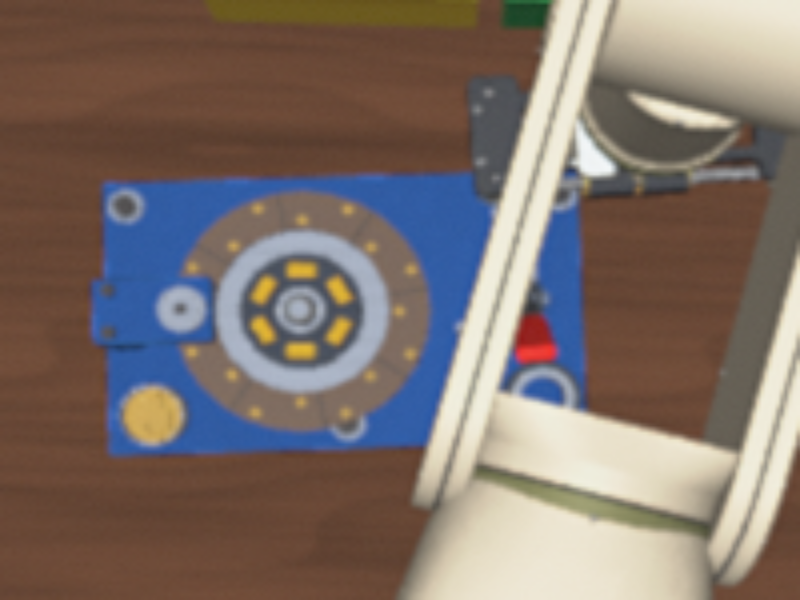

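Call:
send_rows --series '[{"dx":-0.5,"dy":-1.5,"dz":0,"wx":-0.013,"wy":-0.012,"wz":0,"fingers":255},{"dx":0,"dy":0,"dz":-3,"wx":0,"wy":0,"wz":0,"fingers":255},{"dx":0,"dy":0,"dz":-3,"wx":0,"wy":0,"wz":0,"fingers":255},{"dx":0,"dy":0,"dz":-3,"wx":0,"wy":0,"wz":0,"fingers":255},{"dx":0,"dy":0,"dz":-2,"wx":0,"wy":0,"wz":0,"fingers":255},{"dx":0,"dy":0,"dz":-2,"wx":0,"wy":0,"wz":0,"fingers":255},{"dx":0,"dy":0,"dz":-1,"wx":0,"wy":0,"wz":0,"fingers":255},{"dx":0,"dy":0,"dz":-1,"wx":0,"wy":0,"wz":0,"fingers":255},{"dx":0,"dy":0,"dz":0,"wx":0,"wy":0,"wz":0,"fingers":255}]'

```text
t: 2.48
tool_pos: [0.6383, -0.1388, 0.0643]
orientation: [3.128, 0.127, 0.012]
force: [0.1, -0.1, -0.7]
opening: 0.0003
```

```bash
python3 -c "
from h import *
st()
im=robot.read_camera('side');cv2.imwrite('pics/s1.png',cv2.resize(im[100:300,210:410,::-1],None,fx=3,fy=3))"
```

```text
t 2.48 tcp [ 0.6383 -0.1388  0.0643] xang 0.081 z [ 0.0083 -0.0102 -0.9999] F [ 0.1049 -0.0974 -0.7042] op 0.0003 q6 1.2
```

View pics/s1.png

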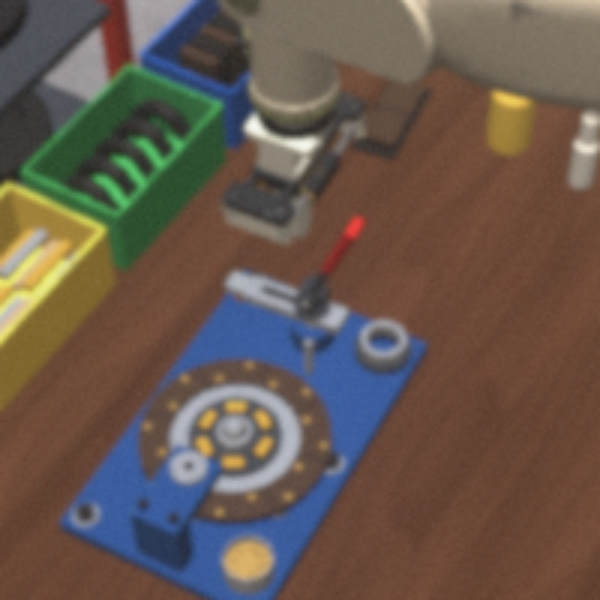

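```bash
python3 -c "
from h import *
s,R=st()
for d in([0,0,0],[0,0,-.084],[.037,.094,-.084],[-.037,.094,-.084],[.037,-.094,-.084],[-.037,-.094,-.084]):
  print(d,(proj('side',s['tool_pos']+R@np.array(d))-[210,100])*3)
E=C['side']['extrinsics'];print(-E[:3,:3].T@E[:3,3])"
```

```text
t 2.53 tcp [ 0.6392 -0.1391  0.0659] xang 0.081 z [ 0.01   -0.0108 -0.9999] F [ 0.3209 -0.3428  0.0314] op 0.0004 q6 1.2
[0, 0, 0] [[297.4989 229.5116]]
[0, 0, -0.084] [[296.2728 175.276 ]]
[0.037, 0.094, -0.084] [[305.7492 106.1697]]
[-0.037, 0.094, -0.084] [[368.5319 128.2139]]
[0.037, -0.094, -0.084] [[220.008  224.9469]]
[-0.037, -0.094, -0.084] [[285.9964 250.2165]]
[0.0556 0.7602 1.2528]
```

Call:
send_rows --series '[{"dx":0.5,"dy":0,"dz":-1.2,"wx":0.011,"wy":0.01,"wz":0.02,"fingers":255},{"dx":0,"dy":1.5,"dz":0,"wx":0,"wy":0,"wz":0,"fingers":255},{"dx":0,"dy":1.5,"dz":0,"wx":0,"wy":0,"wz":0,"fingers":255},{"dx":0,"dy":0.8,"dz":0,"wx":0,"wy":0,"wz":0,"fingers":255},{"dx":0,"dy":0,"dz":0,"wx":0,"wy":0,"wz":0,"fingers":255},{"dx":0,"dy":0,"dz":0,"wx":0,"wy":0,"wz":0,"fingers":255}]'

```text
t: 3.03
tool_pos: [0.6487, -0.0999, 0.063]
orientation: [3.134, 0.157, 0.019]
force: [0.0, 0.4, -0.5]
opening: 0.0006
```

```bash
python3 -c "
from h import *
st()"
```

```text
t 3.03 tcp [ 0.6487 -0.0999  0.063 ] xang 0.1 z [ 0.0122 -0.0032 -0.9999] F [ 0.0249  0.3767 -0.5051] op 0.0006 q6 1.24
```

Call:
send_rows --series '[{"dx":-0.3,"dy":0,"dz":-1.0,"wx":0,"wy":0.012,"wz":0,"fingers":255},{"dx":0,"dy":0,"dz":-0.5,"wx":0,"wy":0,"wz":0,"fingers":255},{"dx":0,"dy":0,"dz":0,"wx":0,"wy":0,"wz":0,"fingers":255},{"dx":0,"dy":0,"dz":0,"wx":0,"wy":0,"wz":0,"fingers":255}]'

```text
t: 3.37
tool_pos: [0.6465, -0.0997, 0.0486]
orientation: [3.133, 0.159, 0.003]
force: [-0.7, -0.8, 0.2]
opening: 0.0005
```

```bash
python3 -c "
from h import *
st()"
```

```text
t 3.37 tcp [ 0.6465 -0.0997  0.0486] xang 0.102 z [ 0.0021 -0.0045 -1.    ] F [-0.7347 -0.7858  0.2007] op 0.0005 q6 1.24
```

Call:
send_rows --series '[{"dx":0,"dy":0.7,"dz":0.5,"wx":0,"wy":0,"wz":0,"fingers":255},{"dx":0,"dy":0.6,"dz":0,"wx":0,"wy":0,"wz":0,"fingers":255},{"dx":0,"dy":0.6,"dz":0,"wx":0,"wy":0,"wz":0.04,"fingers":255},{"dx":0,"dy":0.6,"dz":0,"wx":0,"wy":0,"wz":0.06,"fingers":255},{"dx":0,"dy":0.6,"dz":0,"wx":0,"wy":0,"wz":0.06,"fingers":255},{"dx":0,"dy":0.6,"dz":0,"wx":0,"wy":0,"wz":0.06,"fingers":255},{"dx":0,"dy":0,"dz":0,"wx":0,"wy":0,"wz":0,"fingers":255}]'

```text
t: 3.95
tool_pos: [0.6473, -0.0619, 0.0547]
orientation: [3.092, 0.512, 0.006]
force: [-0.6, 0.5, -0.8]
opening: 0.0006
```

```bash
python3 -c "
from h import *
st()"
```

```text
t 3.95 tcp [ 0.6473 -0.0619  0.0547] xang 0.328 z [ 0.0053 -0.0065 -1.    ] F [-0.6102  0.4789 -0.7984] op 0.0006 q6 1.07
```

```bash
python3 -c "
from h import *
im=robot.read_camera('side');cv2.imwrite('pics/s2.png',cv2.resize(im[150:280,240:370,::-1],None,fx=4,fy=4))
im=robot.read_camera('top');cv2.imwrite('pics/t2.png',cv2.resize(im[130:240,210:360,::-1],None,fx=5,fy=5))"
```

```text
(no output)
```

View pics/s2.png

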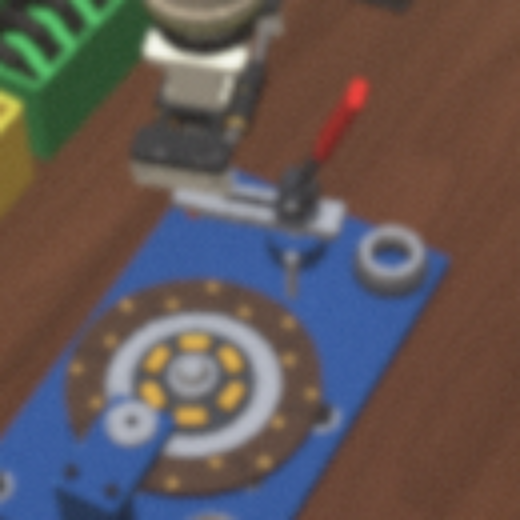

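View pics/t2.png

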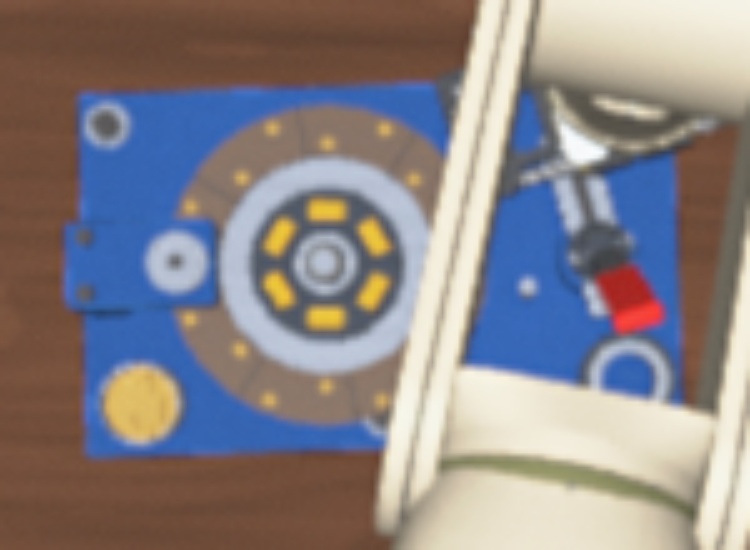

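Call:
send_rows --series '[{"dx":0,"dy":0.5,"dz":0,"wx":0,"wy":0,"wz":0.06,"fingers":255},{"dx":0,"dy":0.5,"dz":0,"wx":0,"wy":0,"wz":0.06,"fingers":255},{"dx":0,"dy":0.5,"dz":0,"wx":0,"wy":0,"wz":0.06,"fingers":255},{"dx":-0.1,"dy":0.5,"dz":0,"wx":0,"wy":0,"wz":0.06,"fingers":255},{"dx":-0.1,"dy":0.5,"dz":0,"wx":0,"wy":0,"wz":0.06,"fingers":255},{"dx":-0.2,"dy":0.4,"dz":0,"wx":0,"wy":0,"wz":0.06,"fingers":255},{"dx":-0.2,"dy":0.4,"dz":0,"wx":0,"wy":0,"wz":0.06,"fingers":255},{"dx":-0.2,"dy":0.4,"dz":0,"wx":0,"wy":0,"wz":0.06,"fingers":255}]'

```text
t: 4.72
tool_pos: [0.6423, -0.0301, 0.0563]
orientation: [2.882, 1.218, 0.018]
force: [2.3, -1.8, -1.3]
opening: 0.0005
```

```bash
python3 -c "
from h import *
st()"
```

```text
t 4.72 tcp [ 0.6423 -0.0301  0.0563] xang 0.8 z [ 0.0157 -0.0072 -0.9999] F [ 2.3396 -1.7709 -1.297 ] op 0.0005 q6 0.65
```

Call:
send_rows --series '[{"dx":-0.2,"dy":0.5,"dz":-0.1,"wx":0,"wy":0.01,"wz":0.06,"fingers":255},{"dx":-0.2,"dy":0.4,"dz":-0.1,"wx":0,"wy":0,"wz":0.06,"fingers":255},{"dx":-0.2,"dy":0.4,"dz":-0.1,"wx":0,"wy":0,"wz":0.06,"fingers":255},{"dx":-0.2,"dy":0.4,"dz":0,"wx":0,"wy":0,"wz":0.06,"fingers":255},{"dx":-0.3,"dy":0.4,"dz":0,"wx":0,"wy":0,"wz":0.06,"fingers":255},{"dx":-0.3,"dy":0.4,"dz":0,"wx":0,"wy":0,"wz":0.06,"fingers":255},{"dx":-0.3,"dy":0.3,"dz":0,"wx":0,"wy":0,"wz":0.06,"fingers":255},{"dx":-0.3,"dy":0.3,"dz":0,"wx":0,"wy":0,"wz":0.06,"fingers":255}]'

```text
t: 5.38
tool_pos: [0.6277, -0.0027, 0.0578]
orientation: [2.504, 1.869, 0.024]
force: [2.9, -0.9, -1.5]
opening: 0.0
```

```bash
python3 -c "
from h import *
st()"
```

```text
t 5.38 tcp [ 0.6277 -0.0027  0.0578] xang 1.282 z [ 0.0223 -0.0044 -0.9997] F [ 2.9213 -0.9213 -1.4692] op 0.0 q6 0.21
```

Call:
send_rows --series '[{"dx":-0.3,"dy":0.3,"dz":-0.3,"wx":0,"wy":0.02,"wz":0.06,"fingers":255},{"dx":-0.4,"dy":0.3,"dz":-0.2,"wx":0,"wy":0,"wz":0.06,"fingers":255},{"dx":-0.4,"dy":0.3,"dz":-0.1,"wx":0,"wy":0,"wz":0.06,"fingers":255},{"dx":-0.4,"dy":0.3,"dz":-0.1,"wx":0,"wy":0,"wz":0.06,"fingers":255},{"dx":-0.4,"dy":0.2,"dz":0,"wx":0,"wy":0,"wz":0.05,"fingers":255},{"dx":-0.4,"dy":0.2,"dz":0,"wx":0,"wy":0,"wz":0.04,"fingers":255}]'

```text
t: 5.88
tool_pos: [0.6113, 0.0121, 0.0563]
orientation: [2.163, 2.259, 0.019]
force: [2.6, -0.2, -2.1]
opening: -0.0
```

```bash
python3 -c "
from h import *
st()"
```

```text
t 5.88 tcp [0.6113 0.0121 0.0563] xang 1.614 z [ 0.0186 -0.0014 -0.9998] F [ 2.6177 -0.1635 -2.14  ] op -0.0 q6 -0.11
```

Call:
send_rows --series '[{"dx":-0.35,"dy":0.1,"dz":-0.1,"wx":0,"wy":0.018,"wz":0.01,"fingers":255},{"dx":-0.35,"dy":0.1,"dz":0,"wx":0,"wy":0,"wz":0,"fingers":255},{"dx":-0.3,"dy":0,"dz":0,"wx":0,"wy":0,"wz":0,"fingers":255},{"dx":-0.3,"dy":0,"dz":0,"wx":0,"wy":0,"wz":0,"fingers":255}]'

```text
t: 6.22
tool_pos: [0.5998, 0.0146, 0.0567]
orientation: [2.166, 2.271, 0.004]
force: [3.3, 2.1, -1.1]
opening: 0.0008
```

```bash
python3 -c "
from h import *
st()"
```

```text
t 6.22 tcp [0.5998 0.0146 0.0567] xang 1.618 z [ 0.0038  0.0001 -1.    ] F [ 3.3282  2.099  -1.136 ] op 0.0008 q6 -0.11
```

Call:
send_rows --series '[{"dx":-0.25,"dy":0,"dz":0,"wx":0,"wy":0,"wz":0,"fingers":255},{"dx":-0.25,"dy":0,"dz":0,"wx":0,"wy":0,"wz":0,"fingers":255}]'

```text
t: 6.38
tool_pos: [0.5946, 0.0151, 0.0569]
orientation: [2.169, 2.269, 0.006]
force: [3.2, 2.5, -1.8]
opening: 0.0006
```

Call:
send_rows --series '[{"dx":-0.2,"dy":0,"dz":0,"wx":0,"wy":0,"wz":0,"fingers":255}]'

```text
t: 6.47
tool_pos: [0.5939, 0.0151, 0.0572]
orientation: [2.168, 2.267, 0.01]
force: [17.1, 1.5, -10.1]
opening: 0.0005
```

Call:
send_rows --series '[{"dx":0.3,"dy":0,"dz":0,"wx":0,"wy":0,"wz":0,"fingers":255},{"dx":1.5,"dy":0,"dz":0,"wx":0,"wy":0,"wz":0,"fingers":255},{"dx":2,"dy":0,"dz":0,"wx":0,"wy":0,"wz":0,"fingers":255},{"dx":2,"dy":0,"dz":0.5,"wx":0,"wy":0,"wz":0,"fingers":255},{"dx":1,"dy":0,"dz":3,"wx":0,"wy":0,"wz":0,"fingers":255},{"dx":1,"dy":0,"dz":4,"wx":0,"wy":0,"wz":0,"fingers":255},{"dx":1,"dy":0,"dz":4,"wx":0,"wy":0,"wz":0,"fingers":255},{"dx":0,"dy":0,"dz":4,"wx":0,"wy":0,"wz":0,"fingers":255},{"dx":0,"dy":0,"dz":3,"wx":0,"wy":0,"wz":0,"fingers":255},{"dx":0,"dy":0,"dz":0,"wx":0,"wy":0,"wz":0,"fingers":255}]'

```text
t: 7.3
tool_pos: [0.6703, 0.0117, 0.24]
orientation: [-2.168, -2.254, 0.028]
force: [1.4, 0.2, 1.6]
opening: 0.0001
```

```bash
python3 - <<'E'
from h import *
st()
for n,(x,y,w,h),k in (("side",(225,165,140,140),4),("top",(215,140,140,90),5)):
    im=robot.read_camera(n);cv2.imwrite(f"pics/{n}3raw.png",im[:,:,::-1])
    im=np.ascontiguousarray(cv2.resize(im[y:y+h,x:x+w,::-1],None,fx=k,fy=k,interpolation=cv2.INTER_CUBIC))
    o=np.array([x,y]);th=0;a=.1
    cv2.imwrite(f"pics/{n}3.png",im)
    d=lambda P,c:cv2.polylines(im,[np.int32((proj(n,P)-o)*k)],True,c,1)
    d(strap(p,th,[[-.014,-.035,.0685],[.014,-.035,.0685],[.014,.076,.0685],[.011,.076,.0685],[.011,.096,.0685],[-.011,.096,.0685],[-.011,.076,.0685],[-.014,.076,.0685]]),(0,255,0))
    for nn in(-.006,.006):d(np.vstack([grip(p,th,a,r,w_,nn) for r,w_ in((.056,.013),(.131,.013),(.131,-.013),(.056,-.013))]),(255,255,0))
    cv2.imwrite(f"pics/{n}3o.png",im)
E
```

```text
t 7.3 tcp [0.6703 0.0117 0.24  ] xang 1.609 z [-0.0224 -0.0032 -0.9997] F [1.4408 0.2326 1.6363] op 0.0001 q6 -0.1
```

View pics/side3o.png

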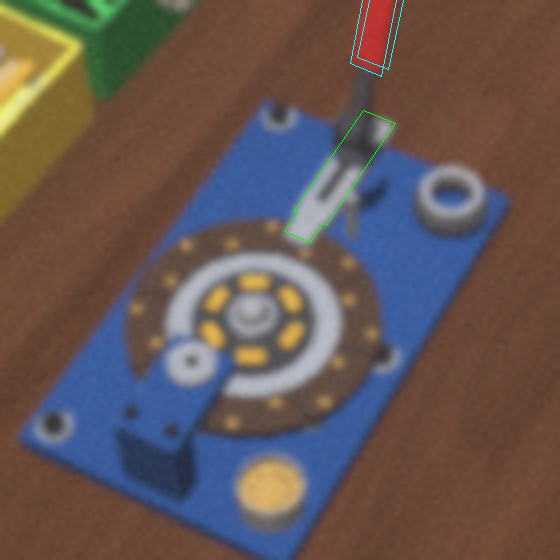

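View pics/top3o.png

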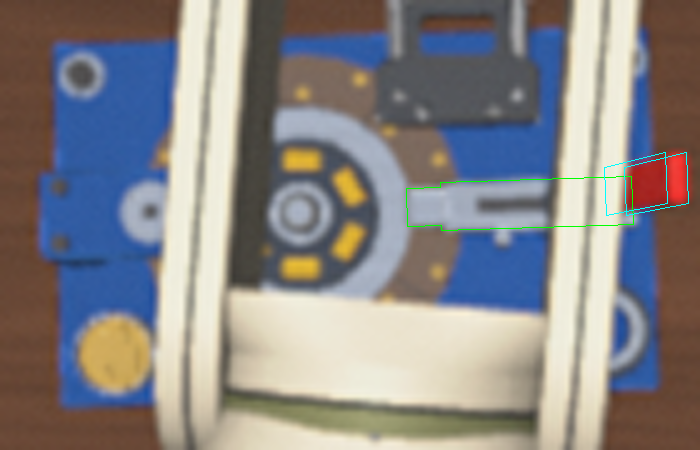

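```bash
cat >> h.py <<'E'
def tcpfor(a,r=.1,half=.0075):
    return grip(p,0,a,r,0,.006)[0]+half*np.array([-np.sin(p[2]),np.cos(p[2]),0])
E
python3 -c "
from h import *
for a in np.arange(.1,1.3,.1): print(a.round(2),tcpfor(a))
print(tcpfor(1.26))
im=cv2.imread('pics/side3raw.png');cv2.imwrite('pics/s3z.png',cv2.resize(im[100:260,240:400],None,fx=3.5,fy=3.5))"
```

```text
0.1 [ 0.5696 -0.0784  0.1857]
0.2 [ 0.5701 -0.0878  0.1823]
0.3 [ 0.5706 -0.0968  0.1779]
0.4 [ 0.5711 -0.1053  0.1727]
0.5 [ 0.5716 -0.1133  0.1666]
0.6 [ 0.572  -0.1206  0.1598]
0.7 [ 0.5724 -0.1272  0.1523]
0.8 [ 0.5728 -0.133   0.1441]
0.9 [ 0.5731 -0.138   0.1354]
1.0 [ 0.5733 -0.1421  0.1263]
1.1 [ 0.5735 -0.1452  0.1168]
1.2 [ 0.5736 -0.1474  0.107 ]
[ 0.5737 -0.1482  0.1011]
```

View pics/s3z.png

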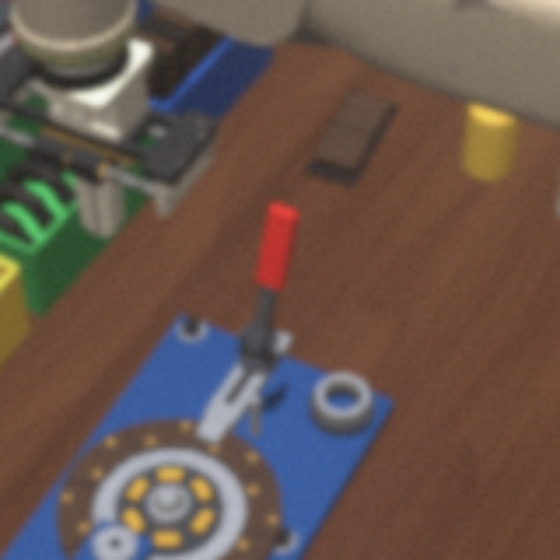

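Call:
send_rows --series '[{"dx":-2.5,"dy":0,"dz":0,"wx":0.003,"wy":-0.022,"wz":0,"fingers":255},{"dx":-2.5,"dy":0,"dz":0,"wx":0,"wy":0,"wz":0,"fingers":255},{"dx":-2.5,"dy":-1,"dz":-1,"wx":0,"wy":0,"wz":0,"fingers":255},{"dx":-2,"dy":-1,"dz":-1.5,"wx":0,"wy":0,"wz":0,"fingers":255},{"dx":0,"dy":-1,"dz":-1.5,"wx":0,"wy":0,"wz":0.01,"fingers":255},{"dx":0,"dy":-0.5,"dz":-1,"wx":0,"wy":0,"wz":0,"fingers":255},{"dx":0,"dy":0,"dz":0,"wx":0,"wy":0,"wz":0,"fingers":255}]'

```text
t: 7.98
tool_pos: [0.5572, -0.0239, 0.1576]
orientation: [-2.145, -2.25, 0.045]
force: [-0.5, 0.7, -0.1]
opening: 0.0006
```

```bash
python3 -c "
from h import *
st()"
```

```text
t 7.98 tcp [ 0.5572 -0.0239  0.1576] xang 1.618 z [-0.0437  0.002  -0.999 ] F [-0.5211  0.7247 -0.1351] op 0.0006 q6 -0.18
```

Call:
send_rows --series '[{"dx":0.6,"dy":0,"dz":1.0,"wx":0,"wy":-0.03,"wz":0,"fingers":255},{"dx":0.3,"dy":0,"dz":0.9,"wx":0,"wy":-0.01,"wz":0,"fingers":255},{"dx":0,"dy":0,"dz":0.5,"wx":0,"wy":0,"wz":0,"fingers":255},{"dx":0,"dy":0,"dz":0,"wx":0,"wy":0,"wz":0,"fingers":255},{"dx":0,"dy":0,"dz":0,"wx":0,"wy":0,"wz":0,"fingers":255}]'

```text
t: 8.4
tool_pos: [0.5675, -0.0228, 0.1837]
orientation: [-2.166, -2.27, -0.001]
force: [0.6, -0.4, -0.7]
opening: 0.0004
```

```bash
python3 -c "
from h import *
st()"
```

```text
t 8.4 tcp [ 0.5675 -0.0228  0.1837] xang 1.618 z [-0.0018  0.0029 -1.    ] F [ 0.5737 -0.3556 -0.665 ] op 0.0004 q6 -0.18
```

Good. Move toward the lever, contact expected near y ≈ -0.078.

Call:
send_rows --series '[{"dx":0.1,"dy":-1.5,"dz":0,"wx":0,"wy":0,"wz":0,"fingers":255},{"dx":0.1,"dy":-1.5,"dz":0,"wx":0,"wy":0,"wz":0,"fingers":255},{"dx":0,"dy":-1,"dz":0,"wx":0,"wy":0,"wz":0,"fingers":255},{"dx":0,"dy":-0.6,"dz":0,"wx":0,"wy":0,"wz":0,"fingers":255},{"dx":0,"dy":-0.5,"dz":0,"wx":0,"wy":0,"wz":0,"fingers":255}]'

```text
t: 8.82
tool_pos: [0.573, -0.0735, 0.1883]
orientation: [2.163, 2.275, 0.009]
force: [-0.4, -0.1, 0.5]
opening: 0.0003
```

Call:
send_rows --series '[{"dx":0,"dy":-0.5,"dz":0,"wx":0,"wy":0,"wz":0,"fingers":255},{"dx":0,"dy":-0.5,"dz":0,"wx":0,"wy":0,"wz":0,"fingers":255},{"dx":0,"dy":-0.5,"dz":0,"wx":0,"wy":0,"wz":0,"fingers":255}]'

```text
t: 9.07
tool_pos: [0.573, -0.0878, 0.1881]
orientation: [-2.164, -2.278, -0.012]
force: [1.0, 4.9, -0.2]
opening: 0.0006
```

```bash
python3 -c "
from h import *
st()"
```

```text
t 9.07 tcp [ 0.573  -0.0878  0.1881] xang 1.622 z [ 0.0052  0.0056 -1.    ] F [ 0.9847  4.8765 -0.2455] op 0.0006 q6 -0.3
```

Call:
send_rows --series '[{"dx":0,"dy":-0.5,"dz":-0.4,"wx":0,"wy":0,"wz":0,"fingers":255},{"dx":0,"dy":-0.5,"dz":-0.4,"wx":0,"wy":0,"wz":0,"fingers":255},{"dx":0,"dy":-0.5,"dz":-0.4,"wx":0,"wy":0,"wz":0,"fingers":255},{"dx":0,"dy":-0.5,"dz":-0.4,"wx":0,"wy":0,"wz":0,"fingers":255},{"dx":0,"dy":-0.4,"dz":-0.4,"wx":0,"wy":0,"wz":0,"fingers":255}]'

```text
t: 9.48
tool_pos: [0.5748, -0.1144, 0.1697]
orientation: [2.159, 2.275, 0.016]
force: [0.1, 1.4, 4.6]
opening: 0.0004
```

```bash
python3 -c "
from h import *
st()"
```

```text
t 9.48 tcp [ 0.5748 -0.1144  0.1697] xang 1.623 z [ 0.0106  0.0037 -0.9999] F [0.1319 1.3511 4.5825] op 0.0004 q6 -0.34
```

Call:
send_rows --series '[{"dx":0,"dy":-0.4,"dz":-0.5,"wx":0,"wy":0.01,"wz":0,"fingers":255},{"dx":0,"dy":-0.4,"dz":-0.5,"wx":0,"wy":0,"wz":0,"fingers":255},{"dx":0,"dy":-0.35,"dz":-0.5,"wx":0,"wy":0,"wz":0,"fingers":255},{"dx":0,"dy":-0.3,"dz":-0.5,"wx":0,"wy":0,"wz":0,"fingers":255},{"dx":0,"dy":-0.3,"dz":-0.5,"wx":0,"wy":0,"wz":0,"fingers":255},{"dx":0,"dy":-0.25,"dz":-0.5,"wx":0,"wy":0,"wz":0,"fingers":255},{"dx":0,"dy":-0.2,"dz":-0.5,"wx":0,"wy":0,"wz":0,"fingers":255}]'

```text
t: 10.07
tool_pos: [0.5763, -0.1418, 0.1326]
orientation: [2.162, 2.274, 0.005]
force: [1.8, -1.0, 5.6]
opening: 0.0005
```

```bash
python3 -c "
from h import *
st()"
```

```text
t 10.07 tcp [ 0.5763 -0.1418  0.1326] xang 1.621 z [ 0.005  -0.0002 -1.    ] F [ 1.8461 -0.9929  5.5863] op 0.0005 q6 -0.38
```

Call:
send_rows --series '[{"dx":-0.05,"dy":-0.15,"dz":-0.5,"wx":0,"wy":0,"wz":0,"fingers":255},{"dx":-0.05,"dy":-0.1,"dz":-0.5,"wx":0,"wy":0,"wz":0,"fingers":255},{"dx":-0.05,"dy":-0.1,"dz":-0.5,"wx":0,"wy":0,"wz":0,"fingers":255},{"dx":0,"dy":0,"dz":-0.5,"wx":0,"wy":0,"wz":0,"fingers":255}]'

```text
t: 10.4
tool_pos: [0.5758, -0.1474, 0.1115]
orientation: [2.16, 2.271, 0.006]
force: [0.5, -4.1, 6.9]
opening: 0.0005
```

Call:
send_rows --series '[{"dx":0,"dy":0,"dz":-0.4,"wx":0,"wy":0,"wz":0,"fingers":255},{"dx":0,"dy":0,"dz":-0.3,"wx":0,"wy":0,"wz":0,"fingers":255}]'

```text
t: 10.57
tool_pos: [0.5759, -0.1487, 0.104]
orientation: [2.158, 2.269, 0.004]
force: [0.4, -1.9, 6.6]
opening: 0.0003
```

Call:
send_rows --series '[{"dx":0,"dy":0,"dz":-0.25,"wx":0,"wy":0,"wz":0,"fingers":255}]'

```text
t: 10.65
tool_pos: [0.5759, -0.1491, 0.1014]
orientation: [2.158, 2.269, 0.003]
force: [1.3, -1.1, 6.8]
opening: 0.0007
```

Call:
send_rows --series '[{"dx":0,"dy":0,"dz":-0.2,"wx":0,"wy":0,"wz":0,"fingers":255}]'

```text
t: 10.73
tool_pos: [0.5763, -0.1493, 0.1005]
orientation: [2.157, 2.268, 0.004]
force: [-8.2, 3.2, 27.7]
opening: 0.0005
```

Call:
send_rows --series '[{"dx":0,"dy":0,"dz":-0.2,"wx":0,"wy":0,"wz":0,"fingers":255}]'

```text
t: 10.82
tool_pos: [0.5764, -0.1494, 0.1005]
orientation: [2.157, 2.268, 0.004]
force: [-11.4, 3.7, 26.7]
opening: 0.0007
```

Call:
send_rows --series '[{"dx":0,"dy":0,"dz":0.5,"wx":0,"wy":0,"wz":0,"fingers":255},{"dx":0,"dy":0,"dz":2,"wx":0,"wy":0,"wz":0,"fingers":255},{"dx":0,"dy":0,"dz":3,"wx":0,"wy":0,"wz":0,"fingers":255},{"dx":0,"dy":0,"dz":3,"wx":0,"wy":0,"wz":0,"fingers":255},{"dx":0,"dy":0,"dz":3,"wx":0,"wy":0,"wz":0,"fingers":255},{"dx":-1,"dy":-2.5,"dz":2,"wx":0,"wy":0,"wz":0,"fingers":255},{"dx":-1.5,"dy":-2.5,"dz":0,"wx":0,"wy":0,"wz":0,"fingers":255},{"dx":-1.5,"dy":-2.5,"dz":0,"wx":0,"wy":0,"wz":0,"fingers":255},{"dx":-1.5,"dy":-2.5,"dz":0,"wx":0,"wy":0,"wz":0,"fingers":255},{"dx":-1.5,"dy":-2.5,"dz":0,"wx":0,"wy":0,"wz":0,"fingers":255},{"dx":-1.5,"dy":-2.5,"dz":0,"wx":0,"wy":0,"wz":0,"fingers":255},{"dx":-1.5,"dy":-2.5,"dz":0,"wx":0,"wy":0,"wz":0,"fingers":255},{"dx":0,"dy":0,"dz":0,"wx":0,"wy":0,"wz":0,"fingers":255},{"dx":0,"dy":0,"dz":0,"wx":0,"wy":0,"wz":0,"fingers":255}]'

```text
t: 11.98
tool_pos: [0.4583, -0.3218, 0.2233]
orientation: [-2.141, -2.267, 0.012]
force: [0.3, -0.9, -0.2]
opening: 0.0006
```

```bash
python3 - <<'E'
from h import *
st()
for n,(x,y,w,h),k in (("side",(225,165,140,140),4),("top",(215,140,140,90),5)):
    im=robot.read_camera(n);cv2.imwrite(f"pics/{n}4raw.png",im[:,:,::-1])
    im=np.ascontiguousarray(cv2.resize(im[y:y+h,x:x+w,::-1],None,fx=k,fy=k,interpolation=cv2.INTER_CUBIC))
    o=np.array([x,y]);th=0;a=1.26
    d=lambda P,c:cv2.polylines(im,[np.int32((proj(n,P)-o)*k)],True,c,1)
    d(strap(p,th,[[-.014,-.035,.0635],[.014,-.035,.0635],[.014,.076,.0635],[.011,.076,.0635],[.011,.096,.0635],[-.011,.096,.0635],[-.011,.076,.0635],[-.014,.076,.0635]]),(0,255,0))
    for nn in(.006,):d(np.vstack([grip(p,th,a,r,w_,nn) for r,w_ in((.056,.013),(.131,.013),(.131,-.013),(.056,-.013))]),(255,255,0))
    cv2.imwrite(f"pics/{n}4o.png",im)
E
```

```text
t 11.98 tcp [ 0.4583 -0.3218  0.2233] xang 1.628 z [-0.0218  0.0102 -0.9997] F [ 0.2858 -0.9288 -0.2014] op 0.0006 q6 -0.76
```

View pics/side4o.png

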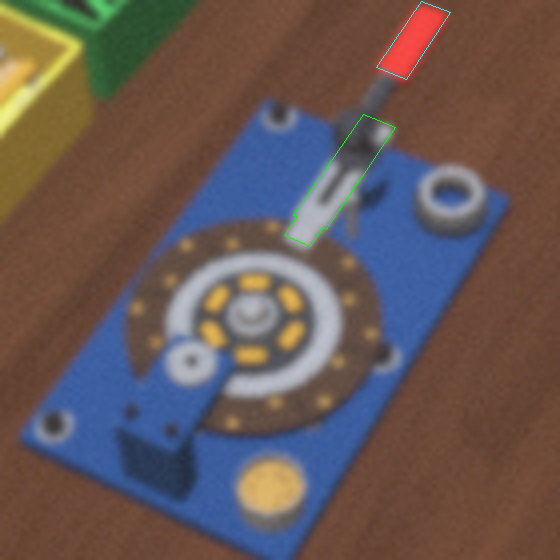

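View pics/top4o.png

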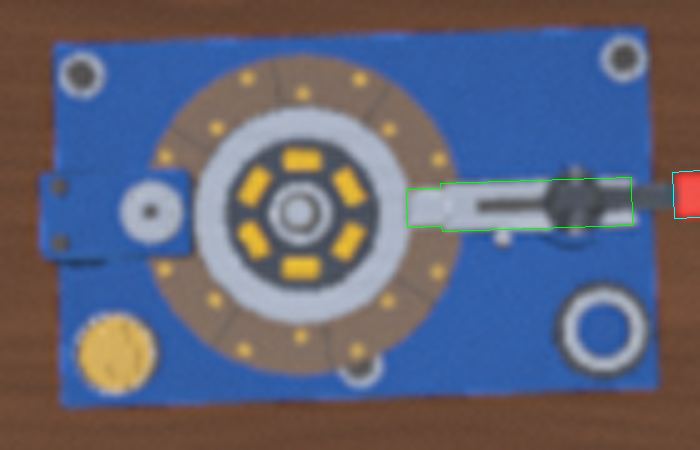

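View pics/top4raw.png

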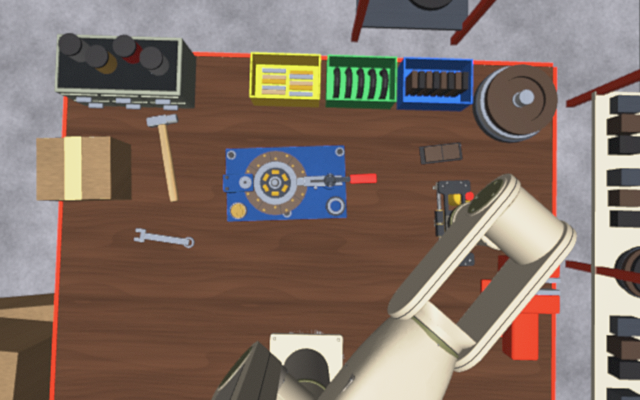

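```bash
python3 -c "
from plant import robot
print(robot.close_job())"
```

```text
the job is handed in; nothing more can be done
None
```

The clutch disc is clamped and the job was handed in at about 12 s of the 61 s allowed.

- **Strap:** With the fingers shut and the lever still up, I swung the strap round with the back of a finger. It took about 3 N until it met the stop pin, where the force rose to 17 N. I then backed off.
- **Lever:** I pushed the red lever down its arc with the fingertips, at about 5–8 N, until it stopped. The fingertip was then at z = 0.1005 m, against about 0.101 m expected, and the force was 28 N. After that I lifted the hand and moved it away.
- **Last checks:**
  - In both camera views the strap matches its outline at angle 0 and the lever matches at 1.26 rad.
  - The disc, bearing, tin, pad and tools look unmoved. The arm hid the arbor and most of the oil bottle in the last top view, and the fingers passed well above both.
  - The gripper is clear, and the wrist force reads about zero.
  - None of these checks failed or disagreed.

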